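# Focus the copy board, then present a stone section plate label up by its notched end

### The arm

A 6-joint arm with a two-finger parallel gripper is mounted at the origin on the work surface. World frame = base frame: x ahead of the robot, y to its left, z up, the work surface at z = 0. Lengths are in m, angles in degrees, forces in N, time in s.
With the tool pointing down it reaches from about 0.35 to 0.875 m from the base axis. Payload 4.2 kg.
Tool frame: the origin (TCP) lies midway between the tips of the shut fingers; the grasp point (between the pads) lies 19 mm behind it; z points along the fingers, y is the line along which they close (so a half turn about z gives the same grasp; the last joint's range is limited). The gripper opens to 87 mm and grips with 3 to 60 N. Pads are 19 mm wide; open, the fingers measure 117 mm over their backs; the gripper's body (75 mm by 190 mm) begins 51 mm behind the grasp point.
Start: joints at [-50.329, 22.042, 0.453, 0, -68.411, -14.817], TCP at [0.263, -0.567, 0.223] pointing down, gripper open.
Joint ranges: [-179.83, 179.83], [-69.29, 118.12], [-61.27, 80.66], [-181.25, 117.63], [-171.15, -9.14], [-177.46, 177.46]. Speed limits (degrees/s): [159.86, 159.86, 180, 180, 180, 180].

### API

Orientations are given as [roll, pitch, yaw] about the fixed x, y, z axes, in that order (R = Rz(yaw) Ry(pitch) Rx(roll)).
In Python, from workcell import env gives the robot as it stands. The module is installed in compiled form; this text tells all that it offers. Calls block until the motion is done:
- env.goto(position, orientation): joint-space move of the TCP to a pose.
- env.move_straight(position, rotation=None, rate=0.15, force_limit=None): straight line of the TCP; rotation=None keeps the orientation; rate is the mean speed in m/s. With force_limit (N) it stops when the force on the tool has changed by that much, and returns True; else False.
- env.set_joints(angles): joint-space move.
- env.gripper_to(opening, grasp_force=None): opening from 0.0 (shut) to 1.0 (fully open); grasp_force is the grip in N (None keeps the last); returns when the fingers have stopped.
- env.dwell(seconds).
- env.inverse_kinematics(position, orientation): joint angles nearest the present ones, or None.
- env.read_state(): the state.
- env.grab_frame(name): name is "scene" or "top" or "wrist"; returns a dict with "image" (384x512x3 uint8, blue, green, red), "fx", "fy", "cx", "cy" (pixels), "D" ([k1, k2, p1, p2, k3] as OpenCV has them; the pictures are not rectified), "position" and "orientation" of the camera in the world. Camera axes: x right, y up, looking along -z (the intrinsics and any distortion apply to the point x, -y, -z); pixel columns grow to the right and rows downward; lengths in m; the calibration is good to about 2 mm. A picture is of the moment at which its call begins. There is no depth.
A pose or a line that the arm cannot do raises env.Unreachable and nothing moves.
- env.close_job(): hands the job in; it is judged then, once.
Trained networks look in a picture, given as the dict that the camera call returned (one of the last four; its "shot" number tells which), for a name from the list of things; names that differ only in an ending like _2 or _b are one class to them, and where a whole thing is asked for, a point or a joint stands for the part that bears it (a point fixed in the world has none). Each returns a list of dicts, best first, with "score" (0 to 1); they miss things now and then, are a little off and sometimes report something else, mostly with a low value. They report only what shows in the picture. A call takes as long as a camera call. They do not tell look-alikes from the thing itself.
- env.search_frame(picture, thing): "xyz" ([x, y, z] in m, in world coordinates, good to about 4 mm: the middle of the surface that is visible of it).
- env.trace(picture, thing): "mask" (384x512 bool, what is visible of it).
The state is a dict: "clock": time; "joint_positions": joint angles; "qvel": joint speeds; "joint_torque": joint torques, N m; "position": TCP position; "tool_rot": TCP orientation; "force": force on the tool from outside, world axes, zero at the start; "wrist_torque": the same for the moment, N m; "opening": opening from 0.0 (shut) to 1.0 (fully open); "finger_force": force on a finger pad.
Only numpy, scipy, OpenCV 4.12 (cv2) and the standard library are available. Lean on these libraries where they do the work, as an engineer would, in place of code of your own. Each camera call takes 0.05 s, during which the arm holds its last target. There are 200 camera calls.

### The job

Turn the knob on the copy board until the pointer stands within the width of the dark mark block, and leave it set there. Then take the stone section plate out of its wooden stand by the part away from the notched corner (no fingers on the notched end, which carries the label) and hold it in the air some 15 cm above the board, label side slanting upward at about 45 degrees or flatter, with the label centred over the round disc for the overhead camera. Finish while still holding it there, still; do not disturb the stones and the tray.

Things in the scene. Friction and masses are not known exactly. Their poses are not given: they have to be found in the camera images.
- knob (a joint): focus knob of the copy board: angle in rad, 0 to 2.6, growing as the knob is turned clockwise seen from above; it stays where it is left (light friction, 0.03 N m). Each rad moves the pointer 24 mm along the board's +y (the axes of disc)
- knob_grip (a point): on the knob's vertical axis, at the height to grip (37 mm above the board's top, 47 mm above the table). The knob is a black disc of 44 mm diameter with an upright grip bar 42 mm long (x of this point), 14 mm thick (y of this point, the way the fingers close), its top 7 mm above this point; the axes turn with the knob
- pointer_tip (a point): tip of the black pointer needle (3 mm wide) that slides along a straight rail on the board, beside a pale scale strip, driven by the knob; about 17 mm above the table
- mark_center (a point): centre of the top of the dark steel mark block lying across the pale scale strip, 16 mm (x) by 8 mm (y, along the rail) by 4 mm high. The pointer is set when its tip is level with the block along the block's y, within its 8 mm width
- disc (a point): centre of the round target (a pale ring of 70 mm diameter with a small cross) printed on the copy board's top, 10 mm above the table; its axes are the board's, z up
- board: copy board, a fixed grey slab 240 (x) by 200 (y) by 10 mm, origin at its underside's centre. The disc is 55 mm towards +x of it; the knob 60 mm towards -x and 45 mm towards -y; the pointer's rail runs along y at 60 mm towards -x, from 17 mm to 95 mm towards +y, not over 11 mm high above the board
- plate_center (a point): centre of the section plate: a rigid rectangular plate 110 mm long (x), 8 mm thick (y), 60 mm high (z), about 110 g, standing on a long edge in the stand. Its +x end is the notched end, with a 14 by 14 mm notch cut from the upper corner (+x, +z); the label is on the +y face of that end
- label (a point): centre of the 26 by 30 mm white paper label on the plate's +y face, 33 mm from the plate's centre towards the notched end and 4 mm below its height; axes as plate_center, so +y points straight out of the label. Whoever looks straight at the label face, notch upward, sees the notch at the upper left
- label_end: the notched end of the plate (the last 40 mm, from 15 mm to 55 mm from the plate's centre along +x), which fingers must not touch; its origin and axes are those of plate
- plate: the whole plate; origin at the middle of its lower long edge, 30 mm below plate_center, same axes. Both 40 mm end bands are the same pale matt grey apart from the notch and the label; the middle 30 mm is darker with a stone slice
- stand: fixed wooden stand, 130 mm (x) by 58 mm (y) by 20 mm high, origin at its underside; the slot along x is 10 mm wide with its floor 4 mm above the table, so the plate stands 44 mm out of it. The plate's x is the stand's x
- hammerstone: loose round stone, 64 mm across, 42 mm high, origin at its underside; leave alone
- grindstone: loose flat round stone, 80 mm across, 34 mm high, origin at its underside; leave alone
- flake_tray: loose white tray with stone flakes, 80 by 110 by 22 mm high, origin at its underside; leave alone
Mind the look-alikes: they are no part of the job. What is meant by the plate is not green, and is the larger of those in its own colour.

How it is judged (in metres and radians):
On the way, in this order (a step that is already met when the one before it is completed fails the run):
1. the pointer stands within the width of the mark block (y of pointer_tip in the frame of mark_center between -0.004 and 0.004 m), for 0.3 s.
2. the plate is lifted clear out of the stand (height (world z) of plate_center above 0.075 m), for 0.2 s.
At the end, for the whole second after the job is handed in: The pointer tip is level with the mark block within 4 mm; the plate is held still by the fingers with the centre of its label 90 to 320 mm above the table and within 30 mm (seen from above) of the disc's centre, the label face pointing up, its outward direction at most 57 degrees from straight up (all of step 1 and horizontal distance between label and disc below 0.03 m and height (world z) of label between 0.09 and 0.32 m and angle between label's own y axis and vertical below 1 rad and linear speed of plate below 0.03 m/s and angular speed of plate below 0.3 rad/s and contact force between the fingers and plate above 1 N); the arm keeps its last pose, push and grip.
It fails at once if fingers touch the notched end of the plate (contact force between the fingers and label_end above 0.5 N).
It fails at once if a stone or the tray is shifted by more than 20 mm (distance of any of hammerstone, grindstone, flake_tray from where it was at the start of the episode above 0.02 m).
It also fails if it takes over 64 s, if anything falls off the work surface, if the arm or the gripper's body presses on something with over 40 N, if the wrist force passes 120 N, or if a joint passes its speed limit or range.

## Working session

There is one attempt and no reset: what is moved stays moved. The work goes in short steps, each a Python script; the robot and the scene stay as the last script left them, time stands still between calls to the robot, and variables do not carry over. Pictures are saved under pics/ and viewed, at most 10 in all, crops included, and the job is handed in when it is done.

```bash
mkdir -p pics; cat > h.py <<'E'
import numpy as np, cv2
from scipy.spatial.transform import Rotation as R
from workcell import env
def cam(f):
    o=np.array(f["orientation"],float)
    Rm=o if o.shape==(3,3) else (R.from_quat(o).as_matrix() if o.size==4 else R.from_euler('xyz',o,degrees=True).as_matrix())
    K=np.array([[f["fx"],0,f["cx"]],[0,f["fy"],f["cy"]],[0,0,1.]])
    return Rm,np.array(f["position"]),K,np.array(f["D"],float)
def onplane(f,px,z):
    Rm,p,K,D=cam(f)
    u=cv2.undistortPoints(np.array(px,float).reshape(-1,1,2),K,D).reshape(-1,2)
    d=np.c_[u[:,0],-u[:,1],-np.ones(len(u))]@Rm.T
    return p+d*((z-p[2])/d[:,2])[:,None]
def ray(f,px):
    Rm,p,K,D=cam(f)
    u=cv2.undistortPoints(np.array(px,float).reshape(-1,1,2),K,D).reshape(-1,2)
    d=np.c_[u[:,0],-u[:,1],-np.ones(len(u))]@Rm.T
    return p,d/np.linalg.norm(d,axis=1)[:,None]
def proj(f,X):
    Rm,p,K,D=cam(f)
    c=(np.atleast_2d(X)-p)@Rm; c=c*[1,-1,-1]
    return cv2.projectPoints(c.reshape(-1,1,3),np.zeros(3),np.zeros(3),K,D)[0].reshape(-1,2)
E
python3 - <<'E'
from h import *
fs={n:env.grab_frame(n) for n in("scene","top","wrist")}
print(fs["top"]["orientation"],fs["top"]["position"],fs["scene"]["position"])
cv2.imwrite("pics/a.png",np.vstack([fs["scene"]["image"]])); cv2.imwrite("pics/b.png",fs["top"]["image"])
for n in("scene","top"):
  for t in("knob","knob_grip","pointer_tip","mark_center","disc","board","plate","label","stand","hammerstone","grindstone","flake_tray"):
    try:
      for r in env.search_frame(fs[n],t)[:4]: print(n,t,round(r["score"],2),np.round(r["xyz"],3),proj(fs[n],r["xyz"]).round().tolist())
    except Exception as e: print(n,t,e)
print(env.read_state())
E
```

```text
[  8.84109047   0.09548119 -90.97453885] [0.4748719  0.02429202 0.71023617] [0.93833161 0.4850294  0.51544756]
scene knob 0.75 [ 0.485 -0.266  0.037] [[226.0, 136.0]]
scene knob 0.15 [ 0.79  -0.098  0.029] [[149.0, 216.0]]
scene knob_grip 0.54 [ 0.488 -0.265  0.038] [[226.0, 137.0]]
scene disc 0.6 [ 0.552 -0.21   0.006] [[217.0, 163.0]]
scene disc 0.58 [0.414 0.014 0.033] [[317.0, 174.0]]
scene board 0.59 [ 0.549 -0.209  0.013] [[218.0, 160.0]]
scene board 0.19 [ 0.789 -0.097  0.026] [[149.0, 217.0]]
scene plate 0.89 [0.525 0.11  0.028] [[311.0, 216.0]]
scene plate 0.78 [0.731 0.226 0.033] [[268.0, 306.0]]
scene label 0.85 [0.73  0.224 0.034] [[267.0, 304.0]]
scene label 0.82 [0.574 0.237 0.045] [[342.0, 258.0]]
scene label 0.8 [0.523 0.106 0.026] [[310.0, 215.0]]
scene stand 0.47 [ 0.489 -0.268  0.037] [[225.0, 136.0]]
scene stand 0.47 [ 0.547 -0.209  0.007] [[219.0, 162.0]]
scene hammerstone 0.6 [0.417 0.011 0.036] [[315.0, 173.0]]
scene grindstone 0.55 [ 0.792 -0.103  0.03 ] [[147.0, 214.0]]
scene flake_tray 0.71 [0.79  0.056 0.004] [[185.0, 269.0]]
top knob 0.84 [ 0.483 -0.272  0
[... 1195 characters left out ...]
89.0]]
{'clock': 1.35, 'joint_positions': array([-5.03276208e+01,  2.20400870e+01,  4.54321100e-01, -1.99282045e-03,
       -6.84105412e+01, -1.48190076e+01]), 'qvel': array([ 0.03586737, -0.02538552,  0.05487316,  0.04716416, -0.01609839,
        0.0188109 ]), 'joint_torque': array([-9.19182708e-05, -3.90477705e+01,  1.87622023e+01,  4.22419041e+00,
        1.54566224e-02, -1.61779816e-06]), 'position': array([ 0.26273903, -0.56708029,  0.22257331]), 'tool_rot': array([-1.79996904e+02,  2.73595645e-03, -1.55147361e+02]), 'force': array([-0.12549635,  0.30529165,  0.64682212]), 'wrist_torque': array([-0.00028064, -0.04030983,  0.04477313]), 'finger_force': 0.0, 'opening': 0.9999855993572918}
```

View pics/a.png

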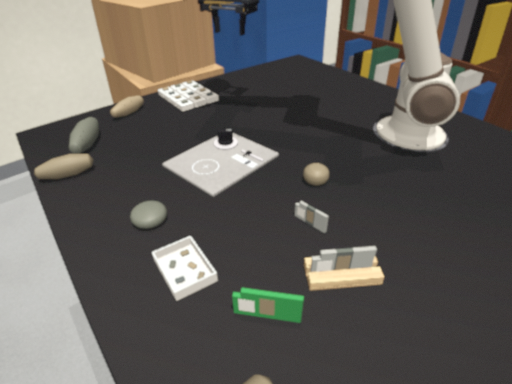

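View pics/b.png

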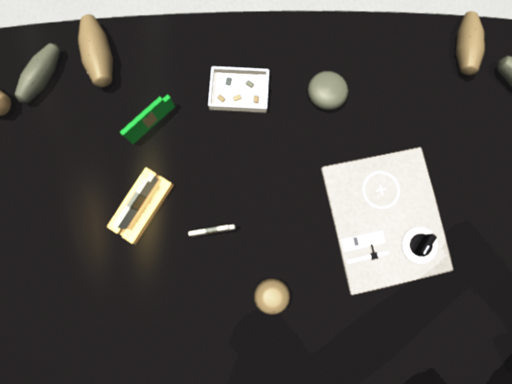

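The plate candidates in the top view are the grey one in the stand (135,203), the green one (148,118) and the small grey one (210,230). By the description (not green, larger grey, in the stand) it is the one at (135,203). The knob is at (423,245), the pointer at (374,255), the mark at (355,241) and the disc at (381,190). Next I look from close by with the wrist camera.

```bash
python3 - <<'E'
from h import *
import pickle
def look(p,yaw,tag,things):
    env.goto(p,[180,0,yaw]); env.dwell(0.2)
    f=env.grab_frame("wrist"); s=env.read_state()
    T=R.from_euler('xyz',s["tool_rot"],degrees=True).as_matrix()
    Rm,c,K,D=cam(f)
    print(tag,"cam in tool",np.round(T.T@(c-s["position"]),3),np.round(T.T@Rm,2).tolist(),s["clock"],f["fx"])
    for t in things:
        for r in env.search_frame(f,t)[:3]: print(t,round(r["score"],2),np.round(r["xyz"],4),proj(f,r["xyz"]).round().tolist())
    pickle.dump({k:f[k] for k in f},open(f"{tag}.pkl","wb"))
    return f["image"]
kn=["knob","pointer_tip","mark_center","disc","knob_grip"]
a=look([.45,-.21,.24],0,"k1",kn)
b=look([.51,-.24,.24],0,"k2",kn)
c=look([.50,.235,.26],0,"p1",["plate","label","stand"])
d=look([.56,.18,.26],0,"p2",["plate","label","stand"])
m=lambda x,y:np.hstack([x,y])
cv2.imwrite("pics/c.png",cv2.resize(np.vstack([m(a,b),m(c,d)]),(800,600),interpolation=cv2.INTER_AREA))
E
```

```text
k1 cam in tool [ 0.083  0.001 -0.162] [[-0.0, 0.95, 0.3], [1.0, 0.0, -0.0], [-0.0, 0.3, -0.95]] 3.2917 280.6839544626719
knob 0.72 [ 0.4865 -0.2706  0.0369] [[297.0, 146.0]]
pointer_tip 0.54 [ 0.4744 -0.1859  0.0241] [[232.0, 154.0]]
disc 0.96 [ 0.5431 -0.2205  0.0106] [[258.0, 101.0]]
knob_grip 0.6 [ 0.4862 -0.2665  0.0381] [[294.0, 147.0]]
knob_grip 0.55 [ 0.4083 -0.0074  0.0369] [[105.0, 204.0]]
k2 cam in tool [ 0.083  0.001 -0.162] [[-0.0, 0.95, 0.3], [1.0, 0.0, -0.0], [-0.0, 0.3, -0.95]] 4.1667 280.6839544626719
knob 0.8 [ 0.4897 -0.2712  0.0361] [[274.0, 188.0]]
pointer_tip 0.41 [ 0.4679 -0.1851  0.0161] [[213.0, 199.0]]
mark_center 0.65 [ 0.4986 -0.1539  0.0124] [[191.0, 178.0]]
disc 0.83 [ 0.5479 -0.2217  0.008 ] [[238.0, 142.0]]
disc 0.27 [ 0.4881 -0.2727  0.0386] [[275.0, 190.0]]
knob_grip 0.71 [ 0.4868 -0.2743  0.0394] [[276.0, 191.0]]
p1 cam in tool [ 0.083  0.001 -0.162] [[-0.0, 0.95, 0.3], [1.0, 0.0, -0.0], [-0.0, 0.3, -0.95]] 6.4 280.6839544626719
plate 0.9 [0.7002 0.2512 0.0341] [[236.0, 11.0]]
plate 0.8 [0.5213 0.1079 0.0307] [[340.0, 155.0]]
plate 0.69 [0.5744 0.2349 0.061 ] [[250.0, 116.0]]
label 0.94 [0.5709 0.2365 0.0679] [[248.0, 120.0]]
label 0.85 [0.5201 0.1049 0.0335] [[343.0, 156.0]]
label 0.59 [0.7005 0.2533 0.0351] [[234.0, 10.0]]
stand 0.7 [0.5641 0.2395 0.0185] [[247.0, 123.0]]
p2 cam in tool [ 0.083  0.001 -0.162] [[-0.0, 0.95, 0.3], [1.0, 0.0, -0.0], [-0.0, 0.3, -0.95]] 7.225 280.6839544626719
plate 0.7 [0.7291 0.2212 0.0457] [[217.0, 35.0]]
plate 0.66 [0.5752 0.2334 0.061 ] [[210.0, 163.0]]
plate 0.36 [ 0.7703 -0.108   0.0301] [[475.0, 10.0]]
label 0.72 [0.519  0.1028 0.0327] [[304.0, 198.0]]
label 0.69 [0.7273 0.2251 0.0467] [[214.0, 37.0]]
label 0.63 [0.573  0.2334 0.0668] [[209.0, 165.0]]
stand 0.64 [0.5669 0.2378 0.0221] [[211.0, 164.0]]
stand 0.3 [0.5769 0.2335 0.0686] [[209.0, 163.0]]
```

View pics/c.png

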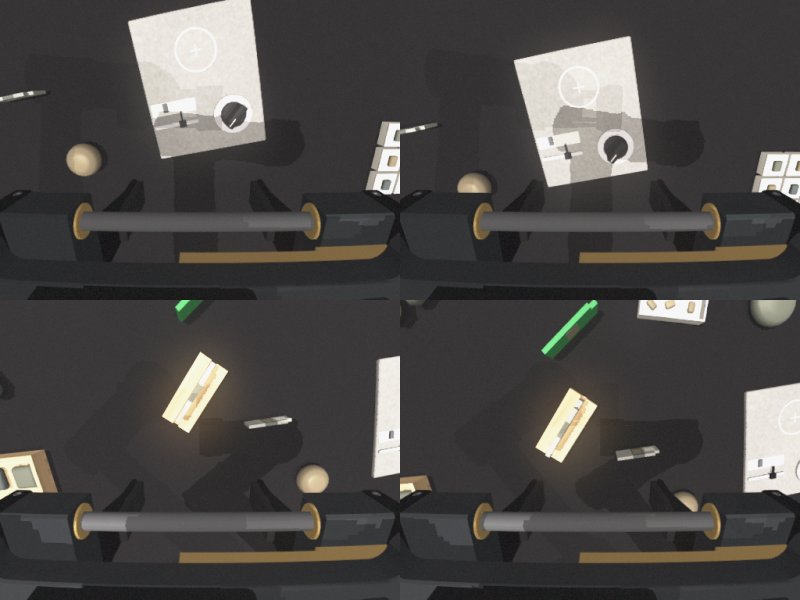

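The knob, board and stand with the plate all show in these wrist views. I crop them at a larger scale.

```bash
python3 - <<'E'
from h import *
import pickle
L=lambda t:pickle.load(open(t+".pkl","rb"))
def crop(f,u,v,w,h,s): return cv2.resize(f["image"][v:v+h,u:u+w],None,fx=s,fy=s,interpolation=cv2.INTER_CUBIC)
k1=crop(L("k1"),180,115,150,90,4)[:, :600]; 
# k1 origin(180,115)x4 ; k2 origin(165,150)x4
k2=crop(L("k2"),165,150,150,60,4)
top=np.hstack([crop(L("k1"),180,115,100,75,4),crop(L("k1"),265,115,100,75,4)])
bot=np.hstack([crop(L("p1"),200,60,100,75,4),crop(L("p2"),170,105,100,75,4)])
cv2.imwrite("pics/d.png",np.vstack([top,bot]))
E
```

```text
(no output)
```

View pics/d.png

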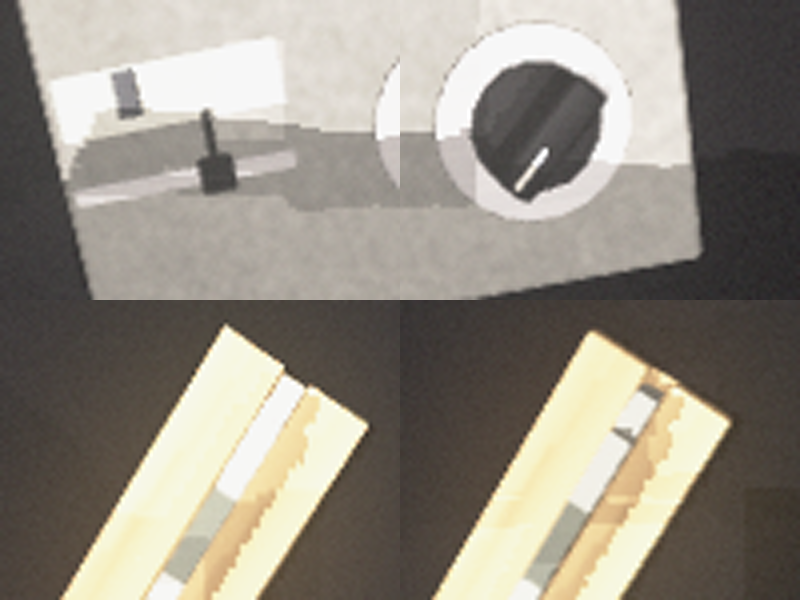

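The crop confirms it. The notch step is at the far, upper-right end of the plate (p2 crop 625,435), so the plate's +x points to world +x/-y, and the label faces +x/+y, as the scene view also shows. The knob bar runs along its white line, (545,150) to (517,190).

```bash
python3 - <<'E'
from h import *
import pickle
L=lambda t:pickle.load(open(t+".pkl","rb"))
k1,k2,p1,p2=map(L,("k1","k2","p1","p2"))
def tri(fs,pxs):
    A=np.zeros((3,3));b=np.zeros(3)
    for f,x in zip(fs,pxs):
        p,d=ray(f,x);M=np.eye(3)-np.outer(d[0],d[0]);A+=M;b+=M@p
    return np.linalg.solve(A,b)
yaw=lambda P,Q:np.degrees(np.arctan2(*(Q-P)[[1,0]]))
c=onplane(k2,[[147.2,76.8],[294.4,47.4],[317.4,217.6],[190.7,239.4]],.01)
print("board c",c.round(4).tolist(),"mean",c.mean(0),"yaws",yaw(c[3],c[0]),yaw(c[2],c[1]),yaw(c[1],c[0])-90,yaw(c[2],c[3])-90)
print("disc",onplane(k1,[250.9,62.7],.01),onplane(k2,[229,111],.01))
print("knob ring",onplane(k1,[298.4,145.3],.011))
q=lambda u,v:[265+(u-400)/4,115+v/4]
l=onplane(k1,[q(545,150),q(517,190)],.054); print("bar line",l,yaw(l[1],l[0]))
w=lambda u,v:[180+u/4,115+v/4]
print("mark",onplane(k1,w(127,93),.014),"tip",onplane(k1,w(205,112),.017))
P1=lambda u,v:[200+u/4,60+(v-300)/4]; P2=lambda u,v:[170+(u-400)/4,105+(v-300)/4]
print("plate top tri",tri([p1,p2],[P1(199,535),P2(561,543)]),onplane(p1,P1(199,535),.064),onplane(p2,P2(561,543),.064))
for f,P,a,b in((p1,P1,(225,325),(62,598)),(p2,P2,(590,330),(435,598))):
    e=onplane(f,[P(*a),P(*b)],.02); print("stand edge yaw",yaw(e[1],e[0]),e[0])
for f,P,a in((p1,P1,[(225,325),(368,427)]),(p2,P2,[(590,330),(730,424)])):
    e=onplane(f,[P(*x) for x in a],.02); print("stand end",e.round(4).tolist(),e.mean(0),yaw(e[1],e[0])-90)
E
```

```text
board c [[0.6342, -0.1043, 0.01], [0.6684, -0.2958, 0.01], [0.4361, -0.3401, 0.01], [0.4002, -0.1469, 0.01]] mean [ 0.53470069 -0.22177574  0.01      ] yaws 10.318171003994015 10.799152429061749 10.12248788666163 10.533765756884307
disc [[ 0.59040485 -0.21133578  0.01      ]] [[ 0.58981406 -0.21085661  0.01      ]]
knob ring [[ 0.48451945 -0.2767521   0.011     ]]
bar line [[ 0.48095782 -0.27356389  0.054     ]
 [ 0.46840891 -0.26536727  0.054     ]] -33.15152193636294
mark [[ 0.49471897 -0.15767142  0.014     ]] tip [[ 0.48850989 -0.1843428   0.017     ]]
plate top tri [0.57100677 0.23443407 0.05620824] [[0.57170443 0.23489799 0.064     ]] [[0.57208917 0.23276282 0.064     ]]
stand edge yaw -32.73869148790231 [0.63795368 0.22626036 0.02      ]
stand edge yaw -32.57582641275327 [0.63799026 0.22623422 0.02      ]
stand end [[0.638, 0.2263, 0.02], [0.6058, 0.1778, 0.02]] [0.62188307 0.20204256 0.02      ] -33.56773135465837
stand end [[0.638, 0.2262, 0.02], [0.6059, 0.1779, 0.02]] [0.62195684 0.2020897  0.02      ] -33.58655730013412
```

```bash
python3 - <<'E'
from h import *
K=[.4841,-.2769]
for y0 in(147,-33):
  for dy in(0,-30,-60,-70):
    q=env.inverse_kinematics([*K,.028],[180,0,y0+dy]); print(y0+dy,None if q is None else np.round(q,1))
E
cat >> h.py <<'E'
def tipcheck(tag,name="wrist"):
    f=env.grab_frame(name); cv2.imwrite(f"pics/{tag}.png",f["image"])
    import pickle; pickle.dump(dict(f),open(tag+".pkl","wb"))
    for t in("pointer_tip","mark_center"):
        for r in env.search_frame(f,t)[:3]:
            d=R.from_euler('z',-10.45,degrees=True).apply(np.array(r["xyz"])-[.5347,-.2218,0])
            print(name,t,round(r["score"],2),"board xy",d.round(4),proj(f,r["xyz"]).round().tolist())
E
```

```text
147 [ -13.1   28.   -22.4   -0.   -39.6 -109.9]
117 [ -13.1   28.   -22.4   -0.   -39.6 -139.9]
87 [ -13.1   28.   -22.4   -0.   -39.6 -169.9]
77 None
-33 [-13.1  28.  -22.4   0.  -39.6  70.1]
-63 [-13.1  28.  -22.4   0.  -39.6  40.1]
-93 [-13.1  28.  -22.4   0.  -39.6  10.1]
-103 [-13.1  28.  -22.4   0.  -39.6   0.1]
```

```bash
python3 - <<'E'
from h import *
K=[.4841,-.2769]
env.gripper_to(0.45,15)
env.goto([*K,.12],[180,0,147])
print(env.move_straight([*K,.028],rate=.1,force_limit=8))
env.gripper_to(0.0,15); s=env.read_state(); print(s["opening"],s["finger_force"],s["position"])
tipcheck("e0")
q=np.array(s["joint_positions"])
q[5]-=45; env.set_joints(q); env.dwell(.2)
s=env.read_state(); print(s["clock"],s["wrist_torque"],s["joint_positions"][5])
tipcheck("e1"); tipcheck("e1t","top")
E
```

```text
False
0.1605918542916764 14.999890141189098 [ 0.48560481 -0.27466599  0.0284235 ]
wrist pointer_tip 0.7 board xy [-0.0565  0.0451  0.0222] [[362.0, 150.0]]
wrist mark_center 0.81 board xy [-0.0226  0.0725  0.0132] [[421.0, 157.0]]
13.625 [-0.66120699  0.69065926 -0.00550005] -154.85232231369886
wrist pointer_tip 0.64 board xy [-0.0545  0.0627  0.0187] [[265.0, 66.0]]
wrist mark_center 0.82 board xy [-0.0254  0.0714  0.009 ] [[314.0, 54.0]]
wrist mark_center 0.5 board xy [-0.0044  0.0306  0.0039] [[339.0, 125.0]]
wrist mark_center 0.4 board xy [-0.0543  0.0648  0.0225] [[266.0, 61.0]]
top pointer_tip 0.5 board xy [-0.0564  0.0681  0.0191] [[363.0, 257.0]]
```

View pics/e1.png

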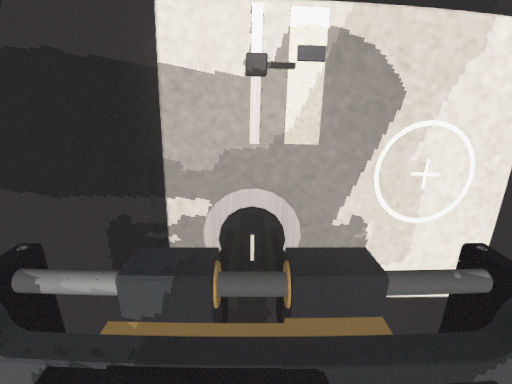

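The pointer tip is at (295,66) and the mark block at about (312,53). I compute the remaining distance along the rail from these pixels.

```bash
cat >> h.py <<'E'
def rows(f,cols,lo,hi):
    # dark-run rows along columns
    g=cv2.cvtColor(f["image"],cv2.COLOR_BGR2GRAY); print(g[lo:hi,cols].T.tolist())
def B(X): return R.from_euler('z',-10.45,degrees=True).apply(X-np.array([.5347,-.2218,0]))
E
python3 - <<'E'
from h import *
import pickle
f=pickle.load(open("e1.pkl","rb"))
rows(f,[280,290,293],58,74); rows(f,[303,312,322],40,66)
print(B(onplane(f,[[280,66],[294,66]],.017)).round(4),B(onplane(f,[[300,46],[325,47],[300,60],[325,60]],.014)).round(4), B(onplane(f,[[255,60],[255,120]],.012)).round(4))
E
```

```text
[[166, 170, 169, 165, 109, 76, 76, 77, 75, 74, 103, 142, 168, 171, 174, 170], [240, 240, 240, 238, 170, 75, 74, 70, 73, 73, 110, 206, 237, 237, 237, 238], [240, 239, 239, 238, 223, 70, 73, 73, 73, 70, 106, 212, 242, 239, 238, 239]]
[[242, 242, 242, 241, 237, 142, 114, 115, 117, 116, 116, 116, 115, 112, 112, 113, 115, 111, 115, 116, 73, 228, 241, 240, 240, 240], [237, 237, 239, 241, 241, 165, 109, 113, 114, 114, 112, 112, 114, 112, 109, 109, 109, 113, 113, 111, 84, 210, 240, 238, 238, 238], [241, 241, 241, 239, 238, 224, 108, 109, 112, 110, 110, 111, 111, 109, 106, 106, 107, 109, 110, 109, 95, 102, 235, 242, 241, 241]]
[[-0.0457  0.0632  0.017 ]
 [-0.0377  0.0634  0.017 ]] [[-0.0345  0.0747  0.014 ]
 [-0.0201  0.0747  0.014 ]
 [-0.034   0.0672  0.014 ]
 [-0.0195  0.0678  0.014 ]] [[-0.0601  0.0667  0.012 ]
 [-0.0591  0.0325  0.012 ]]
```

```bash
python3 - <<'E'
from h import *
q=np.array(env.read_state()["joint_positions"]); q[5]-=18; env.set_joints(q); env.dwell(.5)
tipcheck("e2")
env.gripper_to(.45); env.move_straight([*env.read_state()["position"][:2],.15],rate=.25); env.dwell(.2)
tipcheck("e3"); print(env.read_state()["clock"])
a,b=[cv2.imread(f"pics/{x}.png") for x in("e2","e3")]
cv2.imwrite("pics/e4.png",np.vstack([cv2.resize(a[0:150,200:400],None,fx=3,fy=3)[:300],cv2.resize(b[100:300,150:350],None,fx=3,fy=3,interpolation=cv2.INTER_CUBIC)[:300]]))
E
```

```text
wrist pointer_tip 0.67 board xy [-0.0547  0.0731  0.0183] [[200.0, 53.0]]
wrist mark_center 0.94 board xy [-0.0243  0.0698  0.0123] [[254.0, 45.0]]
wrist pointer_tip 0.61 board xy [-0.0552  0.0729  0.0221] [[222.0, 77.0]]
wrist mark_center 0.51 board xy [-0.0244  0.0718  0.0114] [[253.0, 70.0]]
16.7083
```

View pics/e4.png

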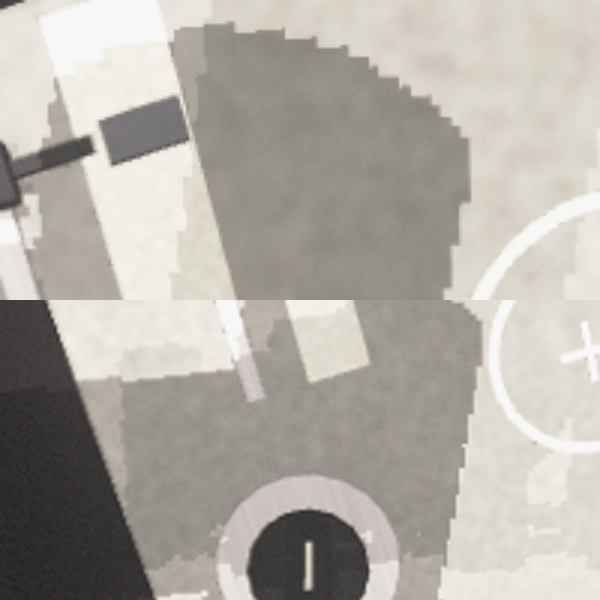

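The pointer is level with the middle of the mark block: in the top panel the needle (92,147) runs on to the block centre (144,130). Now I plan the plate grasp and the final pose.

```bash
cat >> h.py <<'E'
PY=-33.1
Rp0=R.from_euler('z',PY,degrees=True)
PC=np.array([.5719,.2338,.034])
def tool_of(Rp,s): # s=0: tool x=plate x ; s=1: reversed
    return Rp*R.from_euler('xyz',[180,0,180*s],degrees=True)
GL=np.array([-.028,0,.015])           # grasp point in plate frame
def tcp_for(Rp,label,s,g=GL):
    grasp=label+Rp.apply(g-np.array([.033,.004,-.004]))
    T=tool_of(Rp,s); return grasp+T.apply([0,0,.019]),T.as_euler('xyz',degrees=True)
def Rfin(phi,t):
    a,b=np.radians(phi),np.radians(90-t)
    z=-np.array([np.cos(a)*np.sin(b),np.sin(a)*np.sin(b),-np.cos(b)])
    y=np.array([np.cos(a)*np.cos(b),np.sin(a)*np.cos(b),np.sin(b)])
    return R.from_matrix(np.c_[np.cross(y,z),y,z])
LAB=np.array([.5890,-.2115,.16])
E
python3 - <<'E'
from h import *
for s in(0,1):
    e=tool_of(Rp0,s).as_euler('xyz',degrees=True); p=PC+Rp0.apply(GL)-[0,0,.019]
    q=env.inverse_kinematics(p,e); print(s,"grasp",p.round(4),e.round(1),None if q is None else np.round(q,1))
    for t in(40,):
        for phi in range(-180,180,20):
            p,e=tcp_for(Rfin(phi,t),LAB,s); q=env.inverse_kinematics(p,e)
            if q is not None: print(s,t,phi,p.round(3),np.round(q))
E
```

```text
0 grasp [0.5484 0.2491 0.03  ] [180.    0.  -33.1] [ 39.8  31.1 -15.7   0.  -43.2  17.1]
0 40 -180 [ 0.592 -0.272  0.157] [  -8.   54.   32.    7. -118. -172.]
0 40 -160 [ 0.612 -0.268  0.157] [  -2.   52.   24.   18. -109. -159.]
0 40 -140 [ 0.63  -0.257  0.157] [   3.   48.   12.   28.  -97. -150.]
0 40 -120 [ 0.643 -0.24   0.157] [   7.   42.   -2.   38.  -83. -145.]
0 40 -100 [ 0.65  -0.22   0.157] [   9.   36.  -17.   51.  -69. -143.]
0 40 -80 [ 0.649 -0.198  0.157] [   8.   29.  -33.   70.  -55. -145.]
0 40 -60 [ 0.641 -0.179  0.157] [  -0.   22.  -45.   99.  -42. -150.]
0 40 0 [ 0.586 -0.15   0.157] [-12.  12. -24. -61. -10.  68.]
0 40 20 [ 0.566 -0.155  0.157] [-25.  14. -19. -66. -37.  94.]
0 40 40 [ 0.548 -0.166  0.157] [-31.  20. -12. -60. -57. 105.]
0 40 60 [ 0.535 -0.183  0.157] [-33.  26.  -2. -53. -74. 114.]
0 40 80 [ 0.528 -0.203  0.157] [-32.  33.   8. -45. -89. 123.]
0 40 100 [ 0.529 -0.225  0.157] [ -29.   40.   19.  -38. -103.  132.]
0 40 120 [ 0.537 -0.244  0.157] [ -24.   45.   28.  -29. -113.  143.]
0 40 140 [ 0.552 -0.26   0.157] [ -19.   50.   34.  -19. -120.
[... 537 characters left out ...]
157] [  8.  29. -33.  70. -55.  35.]
1 40 -60 [ 0.641 -0.179  0.157] [ -0.  22. -45.  99. -42.  30.]
1 40 0 [ 0.586 -0.15   0.157] [ -12.   12.  -24.  -61.  -10. -112.]
1 40 20 [ 0.566 -0.155  0.157] [-25.  14. -19. -66. -37. -86.]
1 40 40 [ 0.548 -0.166  0.157] [-31.  20. -12. -60. -57. -75.]
1 40 60 [ 0.535 -0.183  0.157] [-33.  26.  -2. -53. -74. -66.]
1 40 80 [ 0.528 -0.203  0.157] [-32.  33.   8. -45. -89. -57.]
1 40 100 [ 0.529 -0.225  0.157] [ -29.   40.   19.  -38. -103.  -48.]
1 40 120 [ 0.537 -0.244  0.157] [ -24.   45.   28.  -29. -113.  -37.]
1 40 140 [ 0.552 -0.26   0.157] [ -19.   50.   34.  -19. -120.  -24.]
1 40 160 [ 0.571 -0.27   0.157] [ -13.   53.   36.   -6. -122.   -8.]
```

```bash
python3 - <<'E'
from h import *
e=tool_of(Rp0,0).as_euler('xyz',degrees=True); p=PC+Rp0.apply(GL)-[0,0,.019]
env.goto([p[0]-.05,p[1]-.1,.2],e)
env.gripper_to(.6,10)
env.goto([p[0],p[1],.13],e); env.dwell(.2)
f=env.grab_frame("wrist"); cv2.imwrite("pics/f0.png",f["image"])
for r in env.search_frame(f,"plate")[:2]: print(r["score"],np.round(Rp0.inv().apply(np.array(r["xyz"])-PC),4))
print("hit",env.move_straight(p,rate=.1,force_limit=8))
env.gripper_to(0,10); s=env.read_state(); print(s["opening"]*87,s["finger_force"],s["position"]-p,s["force"],s["clock"])
f=env.grab_frame("wrist"); cv2.imwrite("pics/f1.png",np.vstack([cv2.imread("pics/f0.png")[:300],f["image"][:300]]))
E
```

```text
0.78 [ 0.0288 -0.1361 -0.0064]
0.71 [0.0069 0.0014 0.0259]
hit False
8.189047522308625 9.973765234899474 [0.00092005 0.00102819 0.00018227] [ 1.76892777  3.19151572 -2.60447158] 23.0167
```

View pics/f1.png

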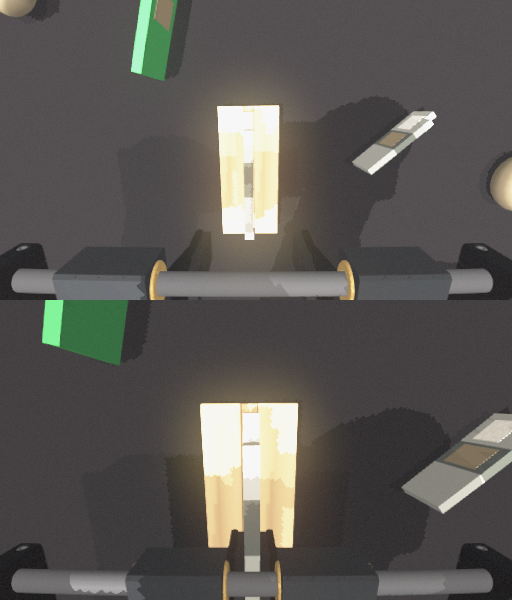

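The grip width is 8.2 mm, and the notch shows at the far end (250,442). The fingers are behind the dark middle, so I lift and carry.

```bash
python3 - <<'E'
from h import *
env.gripper_to(0,45)
p=env.read_state()["position"]
env.move_straight([p[0],p[1],.12],rate=.08); env.dwell(.3)
s=env.read_state(); print(s["opening"]*87,s["finger_force"],s["force"])
env.move_straight([p[0],p[1],.25],rate=.15)
Rf=Rfin(60,40)
q0=env.read_state()["joint_positions"]
pt,e=tcp_for(Rf,LAB+[0,0,.1],0); q=np.array(env.inverse_kinematics(pt,e)); print(q.round())
for k in np.linspace(0,1,4)[1:]: env.set_joints(q0+k*(q-q0))
pt,e=tcp_for(Rf,LAB,0); env.move_straight(pt,e,rate=.1); env.dwell(.3)
s=env.read_state(); print(s["opening"]*87,s["finger_force"],s["position"]-pt,s["clock"])
for n in("top","scene"):
    f=env.grab_frame(n); cv2.imwrite(f"pics/g_{n}.png",f["image"])
    print(n,"expect label px",proj(f,LAB).round())
    for t in("label","pointer_tip"):
        for r in env.search_frame(f,t)[:3]: print(t,round(r["score"],2),np.round(r["xyz"],3),proj(f,r["xyz"]).round().tolist())
cv2.imwrite("pics/g.png",np.vstack([cv2.imread("pics/g_top.png")[80:384],cv2.imread("pics/g_scene.png")[:290]]))
E
```

```text
7.539200277889486 44.972408786416054 [ 0.22332054 -0.43215586 -0.67637686]
[-33.  20.   3. -51. -81. 104.]
7.310813417377793 44.976149993017316 [ 9.18567819e-05 -6.42758304e-05  4.47111310e-04] 29.2833
top expect label px [[414. 173.]]
label 0.85 [0.728 0.22  0.041] [[148.0, 117.0]]
label 0.64 [0.518 0.101 0.046] [[212.0, 231.0]]
label 0.57 [ 0.555 -0.199  0.166] [[409.0, 195.0]]
pointer_tip 0.5 [ 0.465 -0.16   0.018] [[360.0, 258.0]]
scene expect label px [[198. 112.]]
label 0.84 [ 0.561 -0.198  0.155] [[212.0, 113.0]]
label 0.82 [0.729 0.227 0.036] [[269.0, 304.0]]
label 0.81 [0.523 0.109 0.026] [[311.0, 216.0]]
pointer_tip 0.52 [ 0.793 -0.101  0.03 ] [[147.0, 215.0]]
```

View pics/g.png

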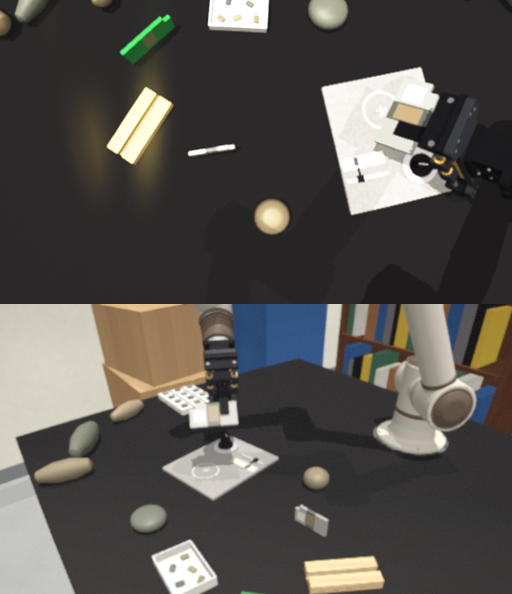

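The plate is held label up. In the top view the label is at about (420,177), against (414,173) expected. I zoom in and triangulate.

```bash
python3 - <<'E'
import cv2,numpy as np
a=cv2.imread("pics/g_top.png")[140:240,340:460]; b=cv2.imread("pics/g_scene.png")[75:175,160:280]
cv2.imwrite("pics/h.png",np.hstack([cv2.resize(x,None,fx=3.3,fy=3.3,interpolation=cv2.INTER_CUBIC) for x in(a,b)]))
E
```

```text
(no output)
```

View pics/h.png

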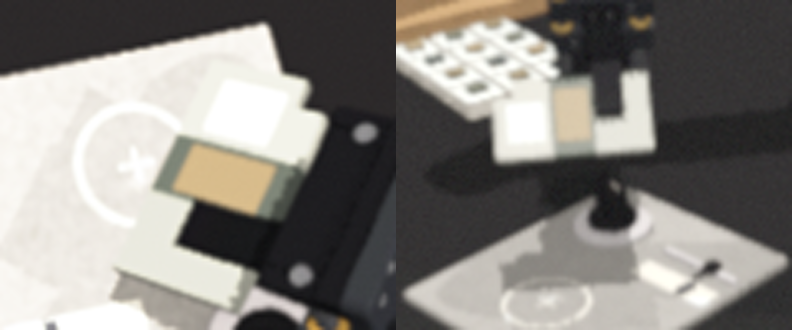

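The label centre is at (414.5,173.6) in the top view and (199,112) in the scene view, which matches the expected positions to about a pixel. One last check of the pointer after release.

```bash
python3 - <<'E'
import cv2,numpy as np
a=cv2.imread("pics/e3.png")[40:110,200:300]; b=cv2.imread("pics/g_top.png")[225:270,335:400]
cv2.imwrite("pics/i.png",np.hstack([cv2.resize(x,(400,280),interpolation=cv2.INTER_CUBIC) for x in(a,b)]))
E
```

```text
(no output)
```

View pics/i.png

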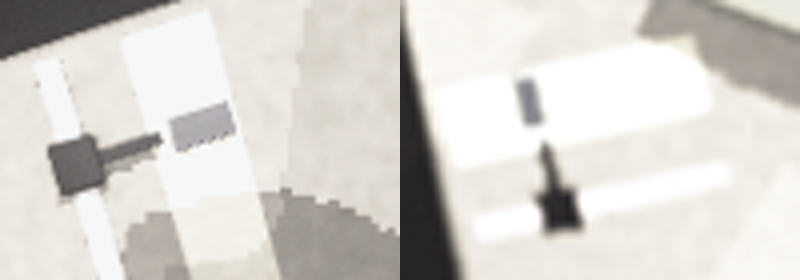

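After release the needle, (103,155) to (160,138), still runs onto the block centre (203,127). I hand it in.

```bash
python3 -c "
from h import *
print(env.read_state()['finger_force'],env.read_state()['clock']); print(env.close_job())"
```

```text
44.97622691094875 29.5833
the job is handed in; nothing more can be done
None
```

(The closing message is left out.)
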